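# Fit fresh candles for the dinner table

### The job

Get the candles ready for the table: take the burnt-down stub out of the low candlestick and put it in the china dish, then stand the three new candles in the plated holders made for them: the slim candle down in the candlestick's socket, the squat votive in the small cup holder and the thick pillar inside the rim of the footed plate. They must sit fully home and upright and be let go. Do not knock any new candle over on the way, and leave the three holders, the dish, the corks and everything else standing where they are.

Things in the scene. Friction and masses are not known exactly. Their poses are not given: they have to be found in the camera images.
- slim_candle_mid (a point): Slim ivory wax candle, a plain round rod 22 mm thick and 120 mm tall (plus a 10 mm wick), standing upright on the worktop; about 45 g. Its lowest 8 mm are bevelled to a flat foot 18 mm across. This point is on its axis, half-way up (60 mm above its foot); z runs up the candle.
- votive_candle_mid (a point): Squat ivory wax candle (votive), 38 mm thick and 62 mm tall plus wick, standing upright on the worktop; about 65 g. Foot bevelled to 34 mm across. This point is on its axis, half-way up (31 mm above its foot); z runs up the candle.
- pillar_candle_mid (a point): Thick ivory wax candle (pillar), 56 mm thick and 80 mm tall plus wick, standing upright on the worktop; about 180 g. Foot bevelled to 52 mm across. This point is on its axis, half-way up (40 mm above its foot); z runs up the candle.
- stub_mid (a point): Burnt-down remainder of a slim candle: ivory, 22 mm thick, 50 mm tall, black wick, about 20 g. At the start it stands loosely in the socket of the low candlestick and shows 27 mm above the socket's rim; lift it straight up. This point is on its axis, half-way up (25 mm above its foot). It may stand or lie in the dish.
- candlestick: Low plated candlestick, loose, 600 g: base 92 mm across, thin stem, drip pan 62 mm across, and on top a socket. Origin: centre of its underside; z up. Socket floor 62 mm above the origin, rim 85 mm; 28 mm wide inside, flaring to 42 mm (48 mm outside) at the rim. Holds the stub at first; the slim candle belongs here. (The taller one at the back, with its own candle, is not meant.)
- cup_holder: Plated votive holder, loose, 450 g: a saucer 108 mm across with a finger ring on its edge (at +y, reaching 71 mm from the centre, 29 mm high) and a low cup in the middle. Origin: centre of its underside; z up. Cup floor 12 mm above the origin, rim 35 mm; 52 mm wide inside, flaring to 66 mm (72 mm outside) at the rim. The votive candle belongs in it.
- pillar_plate: Plated footed plate, loose, 600 g, round, 106 mm across. Origin: centre of its underside; z up. Its flat floor is 25 mm above the origin and about 84 mm wide, inside a raised, outward-leaning rim whose top is 34 mm above the origin. The pillar candle belongs on its floor, inside the rim.
- dish: Oval scalloped white china dish, loose, 400 g, 112 mm along its own x, 180 mm along its own y. Origin: centre of its underside; z up. Inside, its slightly hollow floor is about 18 mm above the origin over some 50 x 90 mm in the middle; the rim is 36 to 49 mm above the origin. The stub belongs in it.
- cork_0_mid (a point): Brown wine cork standing on end among the things, 23 mm thick, 44 mm tall, 12 g; not part of the job, to be left where it is. This point is its centre.
- cork_1_mid (a point): Another such cork, the same size, standing on end; also to be left. This point is its centre.
Mind the look-alikes: they are no part of the job. Leave any pink or purple look-alike of the part that bears slim_candle_mid alone.

How it is judged:
By the outcome, as a careful person would: the job done as asked, in the order asked, and still so for the second after the job is handed in, with the robot touching nothing.
It also fails if it takes over 120 s, if anything falls off the work surface, if the arm or the gripper's body presses on something with over 40 N, if the wrist force passes 120 N, or if a joint passes its speed limit or range.

### The arm

A 7-joint arm with a two-finger parallel gripper is mounted at the origin on a cart in front of the work surface, level with it; the furniture and walls round the work are solid. World frame = base frame: x ahead of the robot, y to its left, z up, the work surface at z = 0. Lengths are in m, angles in rad, forces in N, time in s.
With the tool pointing down it reaches from about 0.425 to 0.925 m from the base axis. Payload 6.8 kg.
Tool frame: the origin (TCP) lies at the very end of the fingers, on their centre line; the grasp point (between the pads) lies behind it (robot.tcp_to_grasp is the z of the grasp point in the tool frame, in m); z points along the fingers, y is the direction in which the jaws open and shut (so a half turn about z gives the same grasp; the last joint's range is limited). The gripper opens to 88 mm and grips with 3 to 60 N. Pads are 20 mm wide; open, the fingers measure 115 mm over their backs; the gripper's body (75 mm by 178 mm) begins 61 mm behind the grasp point.
Start: joints at [-1.209, 0.477, 0.022, 1.555, -0.011, 1.109, -0.083], TCP at [0.306, 0.602, 0.223] pointing down, gripper open.
Joint ranges: [-2.96, 2.96], [-0.34, 2.1], [-1.41, 1.46], [0.24, 2.44], [-1.37, 4.51], [0.17, 1.92], [-2.96, 2.96]. Speed limits (rad/s): [2.39, 2.39, 3.14, 3.14, 3.14, 3.14, 3.14].

### API

Orientations are given as a unit quaternion [x, y, z, w].
In Python, from rig import telemetry, imaging, robot gives the robot as it stands.
- The arm moves only by the tool send_rows, never from a script. Its argument "commands" is text: rows parted by semicolons, each of 5 numbers parted by spaces: the shift along the tool's x, y, z in m, then the turn about the tool's z in rad, then the gripper command: -1 is shut, 1 is fully open, values between are in proportion. In form: x y z turn gripper; .... A call has 1 to 5 rows; each row shifts and turns the commanded pose from where the row before left it, along the tool's axes as they then stand; what a row does not reach is not made up. A row lasts 1/10 s, in which the tool goes at most 50 mm and 8.59 degrees, less where a joint would pass 70% of its speed; a pose out of reach is approached as far as the arm can. A call is refused whole if a number of a shift passes 0.05 or a number of a turn 0.15, either way. A call with a gripper value outside its range is refused whole. The fingers move at their own pace and stop on an object; "grip_force" is the grip in N (left out, the last holds). Time passes only in rows, so rows that do not move let the fingers close. It gives the time, the measured TCP pose, the force and the opening at its end, in the units of the state.
- telemetry.get_state(): the state, without advancing time (a new reading comes with each control period).
- imaging.capture(name): name is "side" or "top" or "wrist"; returns a dict with "image" (420x560x3 uint8, red, green, blue), "vertical_fov" (degrees; the focal length in pixels is half the picture's height over the tangent of half this angle, whatever the lens; pixels are square), "cx", "cy" (the principal point, pixels), "origin" and "orientation" of the camera in the world. Camera axes: x right, y up, looking along -z (the intrinsics and any distortion apply to the point x, -y, -z); pixel columns grow to the right and rows downward; lengths in m; the calibration is good to about 2 mm. The wrist camera is an equidistant fisheye: a pixel r from the principal point sees the ray r / f radians off the axis. A picture is of the moment at which its call begins. There is no depth.
- robot.close_job(): hands the job in, once; it reports no verdict.
The state is a dict: "clock": time; "joints": joint angles; "qd": joint speeds; "joint_efforts": joint torques, N m; "position": TCP position; "orientation": TCP orientation; "force": force on the tool from outside, world axes, zero at the start; "moment": the same for the moment, N m; "gripper_width": opening from 0.0 (shut) to 1.0 (fully open).
Only numpy, scipy, OpenCV 4.12 (cv2) and the standard library are available. Lean on these libraries where they do the work, as an engineer would, in place of code of your own. Each camera call takes 0.05 s, during which the arm holds its last target. There are 200 camera calls.

## Working session

There is one attempt and no reset: what is moved stays moved. The work goes in short steps, Python scripts to look and compute and a tool call to move; the robot and the scene stay as the last step left them, time stands still between calls to the robot, and variables do not carry over. Pictures are saved under pics/ and viewed, about 12 in all and at most 16, crops included, and the job is handed in when it is done.

Besides the shell and the picture viewer there is one more tool, called after "Call:" as name(argument=value, ...) on one line, values as JSON. send_rows: Moves the arm, as the interface text tells. Its arguments: {"type":"object","properties":{"commands":{"type":"string"},"grip_force":{"type":"number"}},"required":["commands"]}

```bash
mkdir -p pics; ls; cat > h.py <<'E'
import numpy as np, cv2
from scipy.spatial.transform import Rotation as R
from rig import telemetry, imaging, robot
def cap(n,f=None):
    d=imaging.capture(n)
    if f: cv2.imwrite('pics/'+f,d['image'][:,:,::-1])
    return d
def ray(d,n,u,v):
    H=420; f=H/2/np.tan(np.radians(d['vertical_fov'])/2)
    x,y=(u-d['cx']),(v-d['cy'])
    if n=='wrist':
        r=np.hypot(x,y)+1e-9; t=r/f; p=np.array([np.sin(t)*x/r,-np.sin(t)*y/r,-np.cos(t)])
    else: p=np.array([x/f,-y/f,-1.])
    return np.array(d['origin']),R.from_quat(d['orientation']).apply(p)
def plane(d,n,u,v,z):
    o,p=ray(d,n,u,v); return o+p*(z-o[2])/p[2]
def proj(d,n,P):
    H=420; f=H/2/np.tan(np.radians(d['vertical_fov'])/2)
    q=R.from_quat(d['orientation']).inv().apply(np.array(P)-d['origin']); x,y,z=q[0],-q[1],-q[2]
    if n=='wrist':
        r=np.hypot(x,y)+1e-12; t=np.arctan2(r,z); return np.array([d['cx']+f*t*x/r,d['cy']+f*t*y/r])
    return np.array([d['cx']+f*x/z,d['cy']+f*y/z])
E
python3 - <<'E'
from h import *
for n in ['top','side','wrist']:
    d=cap(n,n+'0.png'); print(n,[ (k,np.round(v,4)) for k,v in d.items() if k!='image'])
s=telemetry.get_state(); print({k:np.round(v,3) for k,v in s.items()}); print(robot.tcp_to_grasp,dir(robot))
E
```

```text
pics
top [('vertical_fov', np.float64(42.9887)), ('cx', np.float64(268.5726)), ('cy', np.float64(222.0602)), ('origin', array([0.3384, 0.0356, 1.7169])), ('orientation', array([-0.0229,  0.0189,  0.7148, -0.6987]))]
side [('vertical_fov', np.float64(57.9481)), ('cx', np.float64(280.7807)), ('cy', np.float64(211.8104)), ('origin', array([ 0.3911, -0.8393,  0.4654])), ('orientation', array([ 0.552 , -0.0072, -0.0254,  0.8334]))]
wrist [('vertical_fov', np.float64(65.7065)), ('cx', np.float64(278.0093)), ('cy', np.float64(210.456)), ('origin', array([0.2433, 0.6344, 0.3842])), ('orientation', array([-0.1093, -0.0657,  0.5186,  0.8454]))]
{'clock': np.float64(0.15), 'joints': array([-1.209,  0.478,  0.022,  1.556, -0.012,  1.109, -0.083]), 'qd': array([-0.001, -0.003, -0.   , -0.003, -0.   , -0.   , -0.   ]), 'joint_efforts': array([ 3.0000e-03, -5.8329e+01,  1.5370e+00, -2.7288e+01, -5.4000e-02,
        1.4000e-02,  0.0000e+00]), 'position': array([0.305, 0.601, 0.222]), 'orientation': array([ 0.233,  0.973, -0.001, -0.   ]), 'force': array([-0.313,  0.141,  0.085]), 'moment': array([-0.04 ,  0.014,  0.018]), 'gripper_width': np.float64(0.996)}
-0.0187 ['PlanningError', '__class__', '__delattr__', '__dict__', '__dir__', '__doc__', '__eq__', '__format__', '__ge__', '__getattribute__', '__getstate__', '__gt__', '__hash__', '__init__', '__init_subclass__', '__le__', '__lt__', '__module__', '__ne__', '__new__', '__reduce__', '__reduce_ex__', '__repr__', '__setattr__', '__sizeof__', '__str__', '__subclasshook__', '__weakref__', 'close_job', 'tcp_to_grasp']
```

View pics/top0.png

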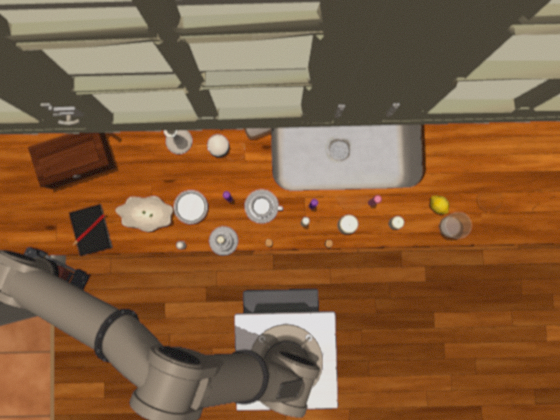

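View pics/side0.png

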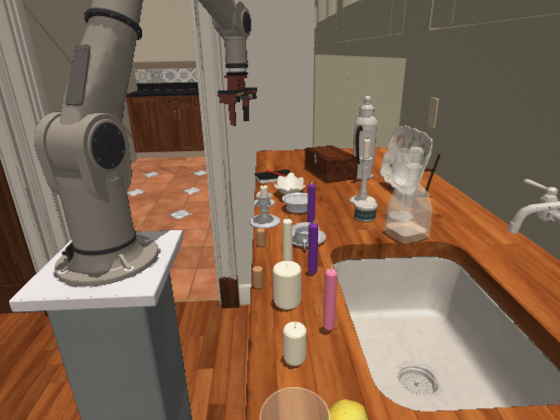

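The top picture shows the dish at (145,213), plate (191,207), candlestick with stub (223,241), cup holder (262,207; ring at 280,209), slim candle (306,221), pillar (349,224), votive (398,222) and corks (268,243) and (329,243). The purple (228,196; 314,204) and pink (377,200) look-alikes are close by. The side picture agrees.

```bash
python3 - <<'E'
from h import *
im=cv2.imread('pics/top0.png')
cv2.imwrite('pics/topc.png',cv2.resize(im[180:262,110:310],None,fx=4,fy=4,interpolation=cv2.INTER_CUBIC))
T=cap('top');S=cap('side')
hsv=cv2.cvtColor(T['image'],cv2.COLOR_RGB2HSV)
def blob(img,box,fn):
    a,b,c,d_=box; sub=img[c:d_,a:b]; m=fn(cv2.cvtColor(sub,cv2.COLOR_RGB2HSV)).astype(np.uint8)
    n,l,s,ce=cv2.connectedComponentsWithStats(m); i=1+np.argmax(s[1:,4]); return s[i]+[a,c,0,0,0],ce[i]+[a,c]
pale=lambda h:(h[...,1]<110)&(h[...,2]>150)
pt={}
for k,b,z in [('slim',(298,314,213,229),.12),('pillar',(335,363,212,236),.08),('votive',(388,408,212,232),.062),('stub',(215,231,233,249),.112)]:
    s,c=blob(T['image'],b,pale); print(k,s,c.round(1),plane(T,'top',*c,z).round(4))
bl={}
for k,b in [('slim',(278,295,212,268)),('pillar',(268,305,258,312)),('votive',(280,310,318,368))]:
    s,c=blob(S['image'],b,pale); print('side',k,s,c.round(1))
for k,(u,v),z in [('dish',(145,213),.04),('plate',(191,207),.034),('cs',(223,241),.085),('cup',(262,207),.035),('ring',(280,209),.02),('cork0',(268.5,242.5),.044),('cork1',(329,243),.044),('pur1',(228,195),.12),('pur2',(314,203),.12),('pink',(377,199),.12)]:
    P=plane(T,'top',u,v,z);print(k,P.round(3),'side px',proj(S,'side',P).round(0))
E
```

```text
slim [302 217   8   8  47] [305.4 220.3] [ 0.4357 -0.067   0.12  ]
pillar [340 215  19  18 269] [348.7 223.3] [ 0.4258 -0.202   0.08  ]
votive [392 216  12  13 123] [397.6 221.9] [ 0.4278 -0.3565  0.062 ]
stub [215 233  16  16 178] [222.2 240.3] [0.3818 0.1845 0.112 ]
side slim [278 216  17  52 497] [287.4 244.4]
side pillar [ 273  258   28   51 1124] [287. 283.]
side votive [283 322  24  43 808] [294.6 342.1]
dish [0.475 0.434 0.04 ] side px [288. 182.]
plate [0.492 0.289 0.034] side px [297. 198.]
cs [0.38  0.185 0.085] side px [261. 195.]
cup [0.486 0.064 0.035] side px [302. 227.]
ring [0.48  0.007 0.02 ] side px [302. 243.]
cork0 [0.373 0.046 0.044] side px [259. 229.]
cork1 [ 0.367 -0.144  0.044] side px [256. 268.]
pur1 [0.517 0.164 0.12 ] side px [310. 184.]
pur2 [ 0.487 -0.094  0.12 ] side px [310. 223.]
pink [ 0.495 -0.284  0.12 ] side px [328. 269.]
```

View pics/topc.png

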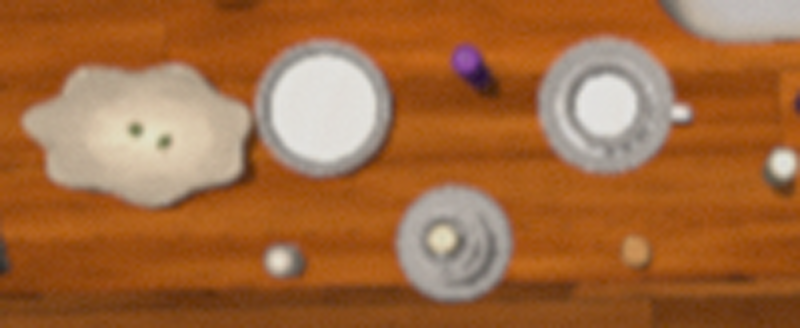

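The crop shows the stub sitting left of the candlestick base centre, as parallax predicts. There is also a small white knob at about (180,245), and the dish is empty apart from two dots. I'll align the tool, move over the stub and refine with the wrist camera.

Call:
send_rows(commands="0 0 -0.01 -0.1175 1; 0 0 -0.01 -0.1175 1; 0 0 -0.01 -0.1175 1; 0 0 0 -0.1175 1; 0 0 0 0 1")

```text
clock: 0.75
position: [0.3057, 0.6019, 0.2528]
orientation: [-0.001, 1.0, 0.0, -0.0]
force: [-0.1, 0.5, -0.9]
gripper_width: 1.001
```

Call:
send_rows(commands="-0.015 -0.045 0 0 0; -0.015 -0.045 0 0 0; -0.015 -0.045 0 0 0; -0.015 -0.045 0 0 0; -0.015 -0.045 0 0 0")

```text
clock: 1.25
position: [0.3809, 0.3748, 0.2524]
orientation: [0.002, 1.0, -0.0, -0.0]
force: [0.7, -0.5, -0.0]
gripper_width: 0.58
```

Call:
send_rows(commands="0 -0.045 0 0 0; 0 -0.045 0 0 0; 0 -0.045 0 0 0; 0 -0.045 0 0 0; 0 0 0 0 0")

```text
clock: 1.75
position: [0.3805, 0.191, 0.2523]
orientation: [0.006, 1.0, -0.001, -0.0]
force: [0.3, 1.4, 0.3]
gripper_width: 0.503
```

```bash
python3 - <<'E'
from h import *
W=cap('wrist','w1.png');cap('side','s1.png')
print(telemetry.get_state()['position'].__repr__(),np.round(W['origin'],3),np.round(W['orientation'],3))
for k,P in [('stub',(.3818,.1845,.112)),('plate',(.492,.289,.025)),('cup',(.486,.064,.012)),('tcp',(.3805,.191,.2523))]: print(k,proj(W,'wrist',P).round(0))
E
```

```text
array([0.38065435, 0.19629235, 0.2527867 ]) [0.311 0.194 0.415] [-0.091 -0.089  0.697  0.705]
stub [270. 203.]
plate [352. 267.]
cup [186. 261.]
tcp [275. 259.]
```

View pics/w1.png

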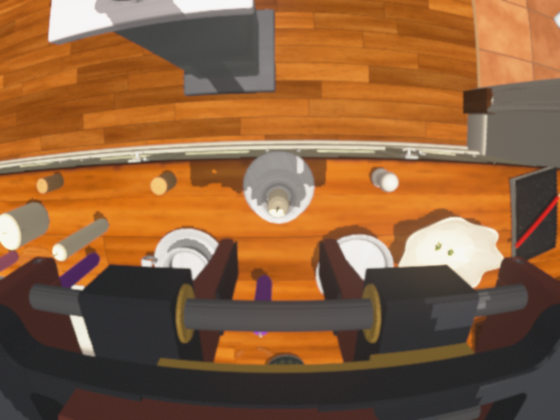

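The wrist picture shows the stub's top at about (278,208), on the candlestick whose base spans columns 243 to 314. The cup, plate and dish lie further ahead. Now to measure them.

```bash
python3 - <<'E'
from h import *
W=cap('wrist');S=cap('side'); T=cap('top')
im=W['image'];h=cv2.cvtColor(im,cv2.COLOR_RGB2HSV)
sub=im[150:226,240:318]
print('stub plane',[plane(W,'wrist',278,v,.112).round(4) for v in (205,208,211)])
print('base L/R at rows',plane(W,'wrist',243,187,.008).round(4),plane(W,'wrist',314,187,.008).round(4),'near/far',plane(W,'wrist',278,151,.0).round(4))
big=cv2.resize(sub,None,fx=5,fy=5,interpolation=cv2.INTER_CUBIC)
s=cv2.resize(S['image'][175:232,235:335],None,fx=4,fy=4,interpolation=cv2.INTER_CUBIC)
t=cv2.resize(T['image'][220:262,200:250],None,fx=7,fy=7,interpolation=cv2.INTER_CUBIC)
c=np.zeros((600,800,3),np.uint8); c[:380,:390]=big; c[:294,400:750]=t; c[300:528,400:800]=s
cv2.imwrite('pics/c1.png',c[:,:,::-1])
E
```

```text
stub plane [array([0.3848, 0.1978, 0.112 ]), array([0.3878, 0.1977, 0.112 ]), array([0.3908, 0.1977, 0.112 ])]
base L/R at rows [0.3862 0.1531 0.008 ] [0.3867 0.2438 0.008 ] near/far [0.3413 0.198  0.    ]
```

View pics/c1.png

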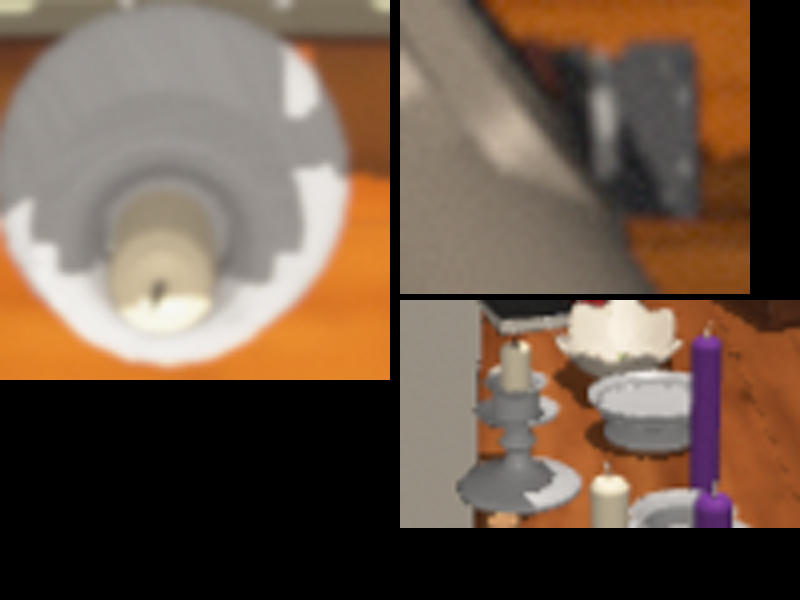

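The crop shows the base spanning columns 240 to 310 and rows 152 to 223. The stub's top is centred at about (272.4,206).

```bash
python3 - <<'E'
from h import *
W=cap('wrist');T=cap('top');S=cap('side');print(telemetry.get_state()['position'],W['origin'])
print('stub',plane(W,'wrist',272.4,206,.112),'near',plane(W,'wrist',274.6,151.6,.003),'far',plane(W,'wrist',274.6,223,.003),'L',plane(W,'wrist',240.2,184,.003),'R',plane(W,'wrist',309.6,184,.003))
P=plane(W,'wrist',272.4,206,.112);print('side px of it',proj(S,'side',P), 'seen',(235+516/4,175+345/4))
print('topview base',plane(T,'top',223.5,240.5,.003),'topview stub',plane(T,'top',220.2,240,.112))
E
```

```text
[0.38053618 0.1979488  0.25248903] [0.31096895 0.19964562 0.41505448]
stub [0.3856485  0.19431159 0.112     ] near [0.34164825 0.19539121 0.003     ] far [0.43567779 0.19520589 0.003     ] L [0.38323228 0.15090339 0.003     ] R [0.38326364 0.24043179 0.003     ]
side px of it [262.73373438 185.0339063 ] seen (364.0, 261.25)
topview base [0.38394042 0.19041871 0.003     ] topview stub [0.38277664 0.19048699 0.112     ]
```

Call:
send_rows(commands="-0.006 -0.0025 0.03 0 0; 0 0 0.035 0 0; 0 0 0.025 0 0; 0 0 0.02 0 0; 0 0 0 0 0")

```text
clock: 2.65
position: [0.385, 0.1939, 0.1404]
orientation: [-0.001, 1.0, -0.002, -0.002]
force: [-0.3, -0.8, 1.5]
gripper_width: 0.502
```

```bash
python3 - <<'E'
from h import *
W=cap('wrist');print(telemetry.get_state()['position'])
S=cap('side')
c=np.zeros((600,800,3),np.uint8); c[:480,:400]=cv2.resize(W['image'][150:270,230:330],None,fx=4,fy=4,interpolation=cv2.INTER_CUBIC)
c[:400,400:]=cv2.resize(S['image'][135:235,215:315],None,fx=4,fy=4,interpolation=cv2.INTER_CUBIC)
cv2.imwrite('pics/c2.png',c[:,:,::-1])
for z in (.112,): print(proj(W,'wrist',(.3865,.1945,z)))
E
```

```text
[0.38593393 0.19440816 0.1418396 ]
[276.8265195  243.64303148]
```

View pics/c2.png

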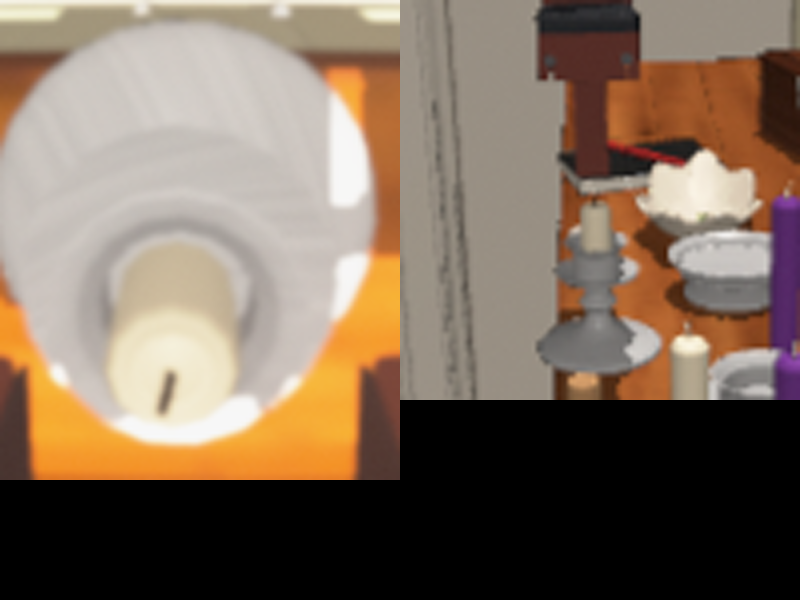

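The wrist picture shows the stub's top at about (273,240.5), 2 to 3 mm toward -y of the jaw centre. In the side picture the finger lines up with the stub. I'll correct in y, descend and grip.

Call:
send_rows(commands="0 -0.0025 0.02 0 0; 0 0 0.015 0 0; 0 0 0.01 0 0; 0 0 0.006 0 0; 0 0 0 0 0")

```text
clock: 3.25
position: [0.3868, 0.1921, 0.0917]
orientation: [-0.0, 1.0, 0.0, -0.0]
force: [-0.6, 0.1, -0.3]
gripper_width: 0.501
```

Call:
send_rows(commands="0 0 0 0 -1; 0 0 0 0 -1; 0 0 0 0 -1; 0 0 0 0 -1; 0 0 0 0 -1", grip_force=8)

```text
clock: 3.75
position: [0.387, 0.192, 0.092]
orientation: [-0.0, 1.0, 0.0, 0.0]
force: [-0.0, -1.3, 2.6]
gripper_width: 0.248
```

Call:
send_rows(commands="0 0 -0.01 0 -1; 0 0 -0.02 0 -1; 0 0 -0.03 0 -1; 0 0 -0.03 0 -1; 0 0 -0.01 0 -1")

```text
clock: 4.25
position: [0.3879, 0.1926, 0.1947]
orientation: [-0.0, 1.0, 0.001, 0.002]
force: [0.8, -0.1, -1.6]
gripper_width: 0.246
```

```bash
python3 - <<'E'
from h import *
W=cap('wrist');s=telemetry.get_state();print(s['position'],s['gripper_width'])
S=cap('side')
c=np.zeros((600,800,3),np.uint8); c[:420,:560]=W['image']
c[:400,560:]=cv2.resize(S['image'][135:235,240:300],None,fx=4,fy=4,interpolation=cv2.INTER_CUBIC)
cv2.imwrite('pics/c3.png',c[:,:,::-1])
E
```

```text
[0.38804062 0.19279841 0.19480555] 0.24763310275436493
```

View pics/c3.png

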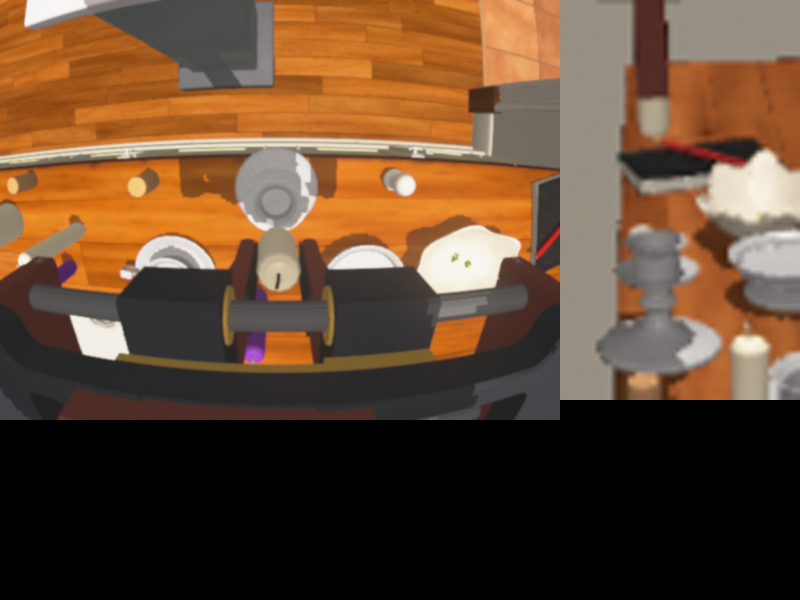

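The picture shows the stub held by its top, upright, with the candlestick standing empty where it was. On to the dish at about (0.473, 0.435).

Call:
send_rows(commands="-0.017 0.048 0 0 -1; -0.017 0.049 0 0 -1; -0.017 0.049 0 0 -1; -0.017 0.048 0 0 -1; -0.017 0.048 0 0 -1")

```text
clock: 4.85
position: [0.4692, 0.429, 0.1894]
orientation: [-0.0, 1.0, -0.001, -0.001]
force: [0.4, -0.2, 0.4]
gripper_width: 0.249
```

Call:
send_rows(commands="0 0 0 0 -1; 0 0 0.035 0 -1; 0 0 0.035 0 -1; 0 0 0.025 0 -1; 0 0 0 0 -1")

```text
clock: 5.35
position: [0.4665, 0.4243, 0.0914]
orientation: [-0.0, 1.0, -0.004, -0.003]
force: [-0.2, -0.3, 0.1]
gripper_width: 0.249
```

```bash
python3 - <<'E'
from h import *
W=cap('wrist');s=telemetry.get_state();print(s['position'],s['gripper_width'])
S=cap('side');T=cap('top')
c=np.zeros((600,800,3),np.uint8); c[:420,:560]=W['image']
c[:300,560:]=cv2.resize(S['image'][140:215,250:310],None,fx=4,fy=4,interpolation=cv2.INTER_CUBIC)
c[300:580,560:]=cv2.resize(T['image'][180:250,115:175],None,fx=4,fy=4,interpolation=cv2.INTER_CUBIC)
cv2.imwrite('pics/c4.png',c[:,:,::-1])
E
```

```text
[0.46787081 0.42566022 0.09396803] 0.24660226975527855
```

View pics/c4.png

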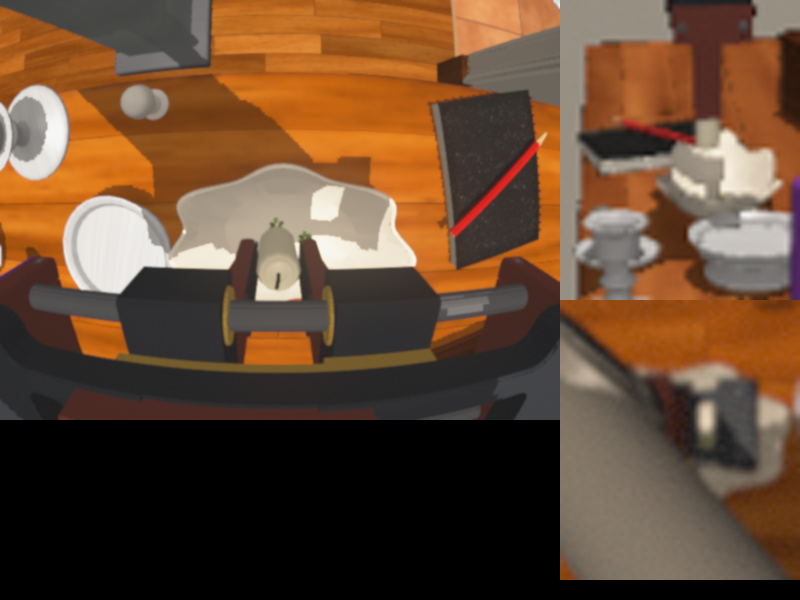

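The stub hangs over the middle of the dish, which spans columns 170 to 415 in the wrist picture, a few mm off centre. I'll nudge it and lower it.

Call:
send_rows(commands="-0.006 0.008 0.015 0 -1; 0 0 0.013 0 -1; 0 0 0.01 0 -1; 0 0 0.004 0 -1; 0 0 0 0 -1")

```text
clock: 6.0
position: [0.4751, 0.4352, 0.0542]
orientation: [-0.0, 1.0, -0.0, -0.0]
force: [0.3, -0.5, -0.4]
gripper_width: 0.252
```

Call:
send_rows(commands="0 0 0 0 -1; 0 0 0.001 0 -0.35; 0 0 0 0 -0.3; 0 0 0 0 -0.3; 0 0 0 0 -0.3")

```text
clock: 6.5
position: [0.4756, 0.4359, 0.0539]
orientation: [-0.0, 1.0, 0.0, 0.0]
force: [0.1, -0.1, 0.2]
gripper_width: 0.352
```

Call:
send_rows(commands="0 0 -0.01 0 -0.3; 0 0 -0.02 0 -0.3; 0 0 -0.04 0 -0.3; 0 0 -0.05 0 -0.3; 0 0 -0.03 0 0")

```text
clock: 7.0
position: [0.4765, 0.4367, 0.2084]
orientation: [0.0, 1.0, 0.002, 0.002]
force: [-0.0, 0.2, 0.8]
gripper_width: 0.407
```

Call:
send_rows(commands="0.01 -0.048 0 0 0; 0.01 -0.048 0 0 0; 0.01 -0.048 0 0 0; 0.01 -0.048 0 0 0; 0 -0.048 0 0 0")

```text
clock: 7.5
position: [0.4342, 0.1941, 0.2044]
orientation: [-0.001, 1.0, 0.0, 0.0]
force: [0.4, 0.5, 0.3]
gripper_width: 0.501
```

Call:
send_rows(commands="0 -0.048 0 0 0; 0 -0.048 0 0 0; 0 -0.048 0 0 0; 0 -0.048 0 0 0; 0 -0.048 0 0 0")

```text
clock: 8.0
position: [0.4354, -0.046, 0.2047]
orientation: [-0.0, 1.0, 0.0, 0.001]
force: [2.0, -1.2, -0.0]
gripper_width: 0.502
```

Call:
send_rows(commands="0 -0.02 0 0 0; 0 0 0 0 0; 0 0 0 0 0")

```text
clock: 8.3
position: [0.4357, -0.0639, 0.2042]
orientation: [0.0, 1.0, 0.0, 0.0]
force: [-0.2, -0.3, -0.6]
gripper_width: 0.502
```

```bash
python3 - <<'E'
from h import *
W=cap('wrist');s=telemetry.get_state();print(s['position'],s['gripper_width'])
S=cap('side');T=cap('top')
c=np.zeros((600,800,3),np.uint8); c[:420,:560]=W['image']
c[:240,560:]=cv2.resize(S['image'][155:215,250:310],None,fx=4,fy=4,interpolation=cv2.INTER_CUBIC)
c[250:490,560:]=cv2.resize(T['image'][185:245,115:175],None,fx=4,fy=4,interpolation=cv2.INTER_CUBIC)
cv2.imwrite('pics/c5.png',c[:,:,::-1])
print(proj(W,'wrist',(.436,-.065,.12)),proj(W,'wrist',(.436,-.065,.0)))
E
```

```text
[ 0.435775   -0.06312572  0.20402497] 0.5053412607198212
[274.7354096  217.16549095] [275.71501279 188.55491044]
```

View pics/c5.png

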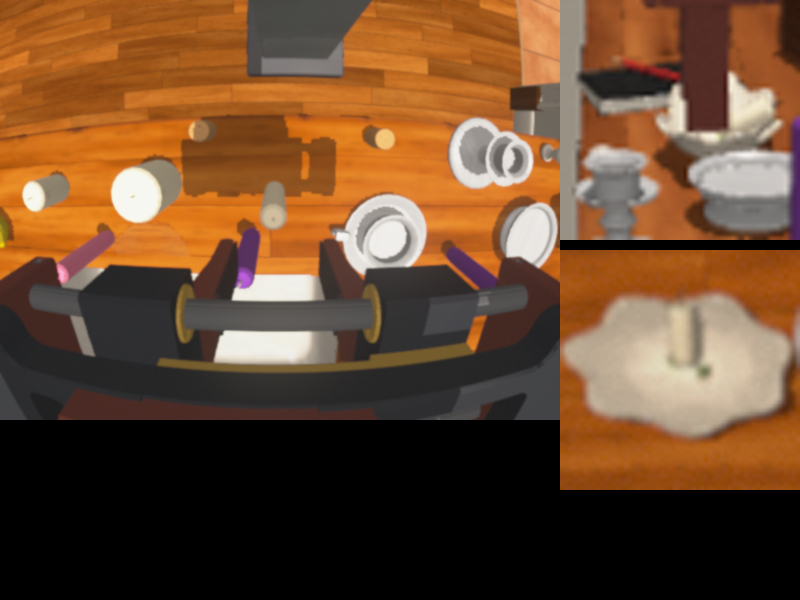

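The stub lies inside the dish. The slim candle's top shows at (273,218), within 2 px of the prediction. The candlestick socket is at about (512,157), the pillar's top at (138,193) and the votive's at (35,194). I'll take exact numbers from these.

```bash
python3 - <<'E'
from h import *
W=cap('wrist');im=cv2.cvtColor(W['image'],cv2.COLOR_RGB2HSV)
def m(x0,x1,y0,y1,smax,vmin):
    h=im[y0:y1,x0:x1];mk=((h[...,1]<smax)&(h[...,2]>vmin)).astype(np.uint8)
    c=max(cv2.findContours(mk,0,1)[0],key=cv2.contourArea);return c.reshape(-1,2)+[x0,y0]
c=m(255,292,175,235,120,90);print('slim bbox',c.min(0),c.max(0))
lo=c[c[:,1]>c[:,1].max()-14];print('cap cols',lo[:,0].min(),lo[:,0].max())
r=(lo[:,0].max()-lo[:,0].min()+1)/2;u=(lo[:,0].max()+lo[:,0].min())/2
for vv in (c[:,1].max()-r*.95,):print('slim',u,vv,plane(W,'wrist',u,vv,.12))
c=m(105,185,155,228,90,215);print('pillar cap',cv2.minEnclosingCircle(c.astype(np.float32)),plane(W,'wrist',*cv2.fitEllipse(c)[0],.08))
c=m(15,75,165,215,90,215);e=cv2.fitEllipse(c);print('votive',e,plane(W,'wrist',*e[0],.062))
E
```

```text
slim bbox [259 182] [284 229]
cap cols 259 284
slim 271.5 216.65 [ 0.43547481 -0.06641353  0.12      ]
pillar cap ((136.0, 194.0), 27.892749786376953) [ 0.42520682 -0.19899918  0.08      ]
votive ((32.3336296081543, 195.461669921875), (20.02446174621582, 29.402124404907227), 167.34117126464844) [ 0.4277139  -0.35326691  0.062     ]
```

Call:
send_rows(commands="0 -0.0035 0.03 0 0; 0 0 0.035 0 0; 0 0 0.03 0 0; 0 0 0.025 0 0; 0 0 0.014 0 0")

```text
clock: 9.0
position: [0.4346, -0.0666, 0.0678]
orientation: [-0.001, 1.0, 0.0, -0.001]
force: [1.0, -0.2, -0.4]
gripper_width: 0.503
```

Call:
send_rows(commands="0 0 0 0 0; 0 0 0 0 0; 0 0 0 0 -0.4; 0 0 0 0 -1; 0 0 0 0 -1", grip_force=8)

```text
clock: 9.5
position: [0.4361, -0.0676, 0.0703]
orientation: [-0.0, 1.0, 0.0, 0.001]
force: [0.5, 0.5, -0.2]
gripper_width: 0.265
```

Call:
send_rows(commands="0 0 0 0 -1; 0 0 0 0 -1; 0 0 0 0 -1")

```text
clock: 9.8
position: [0.4362, -0.0677, 0.0702]
orientation: [-0.0, 1.0, 0.0, 0.001]
force: [-1.9, 1.5, 5.9]
gripper_width: 0.248
```

Call:
send_rows(commands="0 0 -0.01 0 -1; 0 0 -0.025 0 -1; 0 0 -0.045 0 -1; 0 0 -0.045 0 -1; 0 0 -0.015 0 -1", grip_force=12)

```text
clock: 10.3
position: [0.4373, -0.0682, 0.2141]
orientation: [0.0, 1.0, 0.0, 0.003]
force: [0.4, 1.2, -1.2]
gripper_width: 0.246
```

Call:
send_rows(commands="0.008 0.03 0 0 -1; 0.01 0.045 0 0 -1; 0.01 0.045 0 0 -1; 0.01 0.045 0 0 -1; 0.0055 0.045 0 0 -1")

```text
clock: 10.8
position: [0.3908, 0.1435, 0.2102]
orientation: [0.0, 1.0, -0.0, 0.0]
force: [1.6, -0.0, -0.8]
gripper_width: 0.248
```

Call:
send_rows(commands="0.006 0.03 0 0 -1; 0 0.02 0 0 -1; 0 0 0 0 -1; 0 0 0 0 -1")

```text
clock: 11.2
position: [0.3859, 0.1915, 0.2097]
orientation: [-0.0, 1.0, -0.0, -0.0]
force: [0.4, -0.7, -0.5]
gripper_width: 0.247
```

```bash
python3 - <<'E'
from h import *
W=cap('wrist');s=telemetry.get_state();print(s['position'],s['gripper_width'])
S=cap('side');T=cap('top')
c=np.zeros((600,800,3),np.uint8); c[:480,:440]=cv2.resize(W['image'][140:260,220:330],None,fx=4,fy=4,interpolation=cv2.INTER_CUBIC)
c[:600,450:800]=cv2.resize(S['image'][105:225,230:300],None,fx=5,fy=5,interpolation=cv2.INTER_CUBIC)
cv2.imwrite('pics/c6.png',c[:,:,::-1])
E
```

```text
[0.38596569 0.19095925 0.20968558] 0.24683068713143008
```

View pics/c6.png

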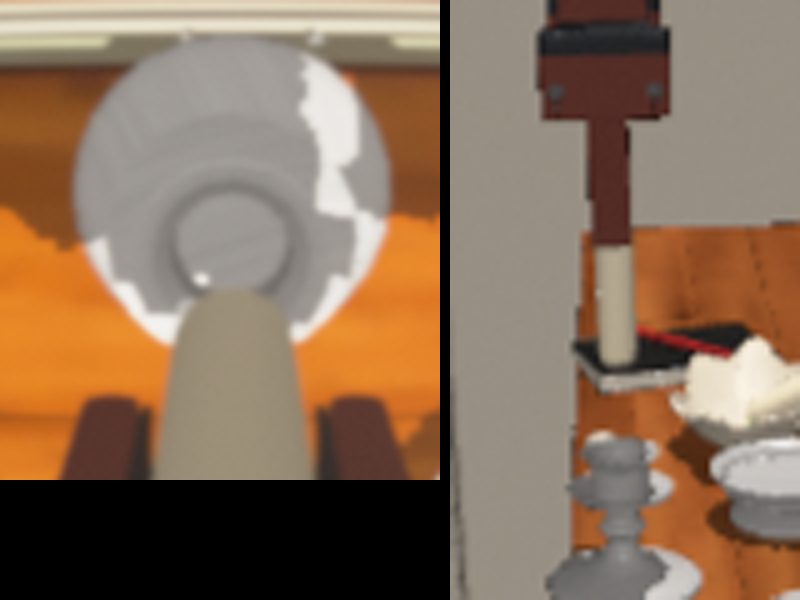

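The wrist picture shows the socket floor at about (278.3,200.8) and the candle's foot just below it at column 279.5. In the side picture the candle hangs upright, slightly left of the socket axis.

```bash
python3 - <<'E'
from h import *
W=cap('wrist');S=cap('side');print(telemetry.get_state()['position'])
print('socket',plane(W,'wrist',278.3,200.8,.062),plane(W,'wrist',278.3,200.8,.07))
print('base L,R,near',plane(W,'wrist',220+73/4,186,.003),plane(W,'wrist',220+391/4,186,.003),plane(W,'wrist',278,149.3,.003))
print('foot proj',proj(W,'wrist',(.386,.191,.14)),'seen col 279.5')
# side: axis columns. candle foot seen, socket rim seen
x=230+(617-450)/5;y=105+360/5;print('foot side',x,y,'expect',proj(S,'side',(.386,.191,.14)))
xs=230+(621-450)/5;print('socket side col',xs,'expect',[proj(S,'side',(xx,.192,.08)).round(1) for xx in (.384,.387,.390)])
E
```

```text
[0.38616405 0.19114374 0.20970749]
socket [0.38768368 0.19237112 0.062     ] [0.38584871 0.19237466 0.07      ]
base L,R,near [0.38343453 0.14600092 0.003     ] [0.38368612 0.23808317 0.003     ] [0.34135847 0.19216709 0.003     ]
foot proj [276.47012004 222.02306098] seen col 279.5
foot side 263.4 177.0 expect [262.52353924 176.03982988]
socket side col 264.2 expect [array([262.6, 195.8]), array([263.6, 195.7]), array([264.6, 195.7])]
```

Call:
send_rows(commands="-0.001 -0.0005 0.02 0 -1; 0 0 0.02 0 -1; 0 0 0.015 0 -1; 0 0 0.008 0 -1; 0 0 0.004 0 -1")

```text
clock: 11.95
position: [0.3869, 0.1912, 0.1422]
orientation: [0.0, 1.0, -0.0, -0.0]
force: [0.2, 0.2, -0.1]
gripper_width: 0.247
```

Call:
send_rows(commands="0 0 0.003 0 -1; 0 0 0.003 0 -1; 0 0 0.002 0 -1; 0 0 0.002 0 -1; 0 0 0 0 -1")

```text
clock: 12.45
position: [0.387, 0.1918, 0.1326]
orientation: [-0.0, 1.0, 0.0, -0.0]
force: [0.4, -0.4, -0.0]
gripper_width: 0.248
```

Call:
send_rows(commands="0 0 0.001 0 -1; 0 0 0 0 -1; 0 0 0.001 0 -1; 0 0 0 0 -1")

```text
clock: 12.85
position: [0.3879, 0.192, 0.1318]
orientation: [0.0, 1.0, 0.0, 0.001]
force: [-1.6, -1.9, 12.0]
gripper_width: 0.248
```

```bash
python3 - <<'E'
from h import *
s=telemetry.get_state();print(s['position'],s['force'])
W=cap('wrist');S=cap('side')
c=np.zeros((600,800,3),np.uint8); c[:480,:440]=cv2.resize(W['image'][140:260,220:330],None,fx=4,fy=4,interpolation=cv2.INTER_CUBIC)
c[:600,450:800]=cv2.resize(S['image'][105:225,230:300],None,fx=5,fy=5,interpolation=cv2.INTER_CUBIC)
cv2.imwrite('pics/c7.png',c[:,:,::-1])
E
```

```text
[0.38791204 0.19197919 0.13182408] [-1.60560544 -1.88253658 12.02790937]
```

View pics/c7.png

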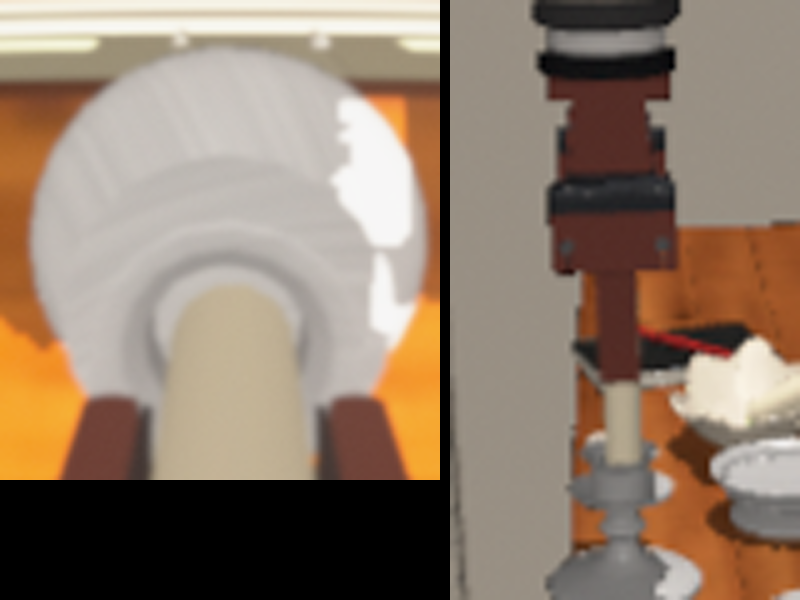

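The candle is down in the middle of the socket. It touched bottom with 12 N at TCP z 0.1318, where 0.132 was expected. Now to ease off and release.

Call:
send_rows(commands="0 0 -0.001 0 -1; 0 0 0 0 -0.4; 0 0 0 0 -0.2; 0 0 0 0 0; 0 0 0 0 0")

```text
clock: 13.45
position: [0.3869, 0.1918, 0.1315]
orientation: [-0.0, 1.0, -0.0, -0.0]
force: [-0.8, 0.5, 0.2]
gripper_width: 0.492
```

Call:
send_rows(commands="0 0 -0.02 0 0; 0 0 -0.03 0 0; 0 0 -0.04 0 0; 0 0 -0.035 0 0; 0 0 0 0 0")

```text
clock: 13.95
position: [0.3893, 0.1933, 0.261]
orientation: [-0.0, 1.0, 0.002, 0.003]
force: [0.3, -0.4, -0.9]
gripper_width: 0.5
```

Call:
send_rows(commands="-0.008 -0.048 0 0 0; -0.008 -0.048 0 0 0; -0.008 -0.048 0 0 0; -0.008 -0.048 0 0 0; -0.008 -0.048 0 0 0")

```text
clock: 14.45
position: [0.4265, -0.0501, 0.2559]
orientation: [-0.0, 1.0, 0.0, -0.0]
force: [0.9, 0.7, 0.3]
gripper_width: 0.503
```

Call:
send_rows(commands="0 -0.048 0.015 0 0.5; 0 -0.048 0.015 0 0.5; 0 -0.048 0.01 0 0.5; 0 -0.048 0.01 0 0.5; 0 -0.048 0 0 0.5")

```text
clock: 14.95
position: [0.4256, -0.2888, 0.2047]
orientation: [-0.0, 1.0, 0.0, -0.002]
force: [1.0, 0.8, -0.3]
gripper_width: 0.75
```

Call:
send_rows(commands="0 -0.045 0 0 0.5; 0 -0.02 0.01 0 0.5; 0 0 0 0 0.5; 0 0 0 0 0.5")

```text
clock: 15.35
position: [0.4265, -0.3519, 0.1957]
orientation: [0.0, 1.0, 0.001, -0.001]
force: [-0.1, 0.9, -0.0]
gripper_width: 0.751
```

```bash
python3 - <<'E'
from h import *
s=telemetry.get_state();print(s['position'],s['force'],s['gripper_width'])
W=cap('wrist');S=cap('side')
c=np.zeros((600,800,3),np.uint8); c[:420,:560]=W['image']
c[:480,560:800]=cv2.resize(S['image'][125:245,240:300],None,fx=4,fy=4,interpolation=cv2.INTER_CUBIC)
cv2.imwrite('pics/c8.png',c[:,:,::-1])
print(proj(W,'wrist',(.4277,-.355,.062)))
im=cv2.cvtColor(W['image'],cv2.COLOR_RGB2HSV)
u,v=proj(W,'wrist',(.4277,-.355,.062)).astype(int)
h=im[v-35:v+35,u-35:u+35]
for t in (90,150,190,215):
    mk=((h[...,1]<110)&(h[...,2]>t)).astype(np.uint8);c=max(cv2.findContours(mk,0,1)[0],key=cv2.contourArea).reshape(-1,2)+[u-35,v-35];e=cv2.fitEllipse(c);print(t,c.min(0),c.max(0),np.round(e[0],1),plane(W,'wrist',*e[0],.062))
E
```

```text
[ 0.4264708  -0.35189185  0.19571895] [-0.0657816   0.88302983 -0.01018589] 0.7510185128897802
[273.04363811 204.09256463]
90 [252 177] [290 223] [271.8 200.4] [ 0.42411648 -0.35611336  0.062     ]
150 [252 177] [290 223] [271.7 200.6] [ 0.42439044 -0.35620001  0.062     ]
190 [253 186] [290 223] [271.8 204.7] [ 0.42824653 -0.35613476  0.062     ]
215 [260 212] [288 223] [273.5 216.9] [ 0.44014703 -0.35466701  0.062     ]
```

View pics/c8.png

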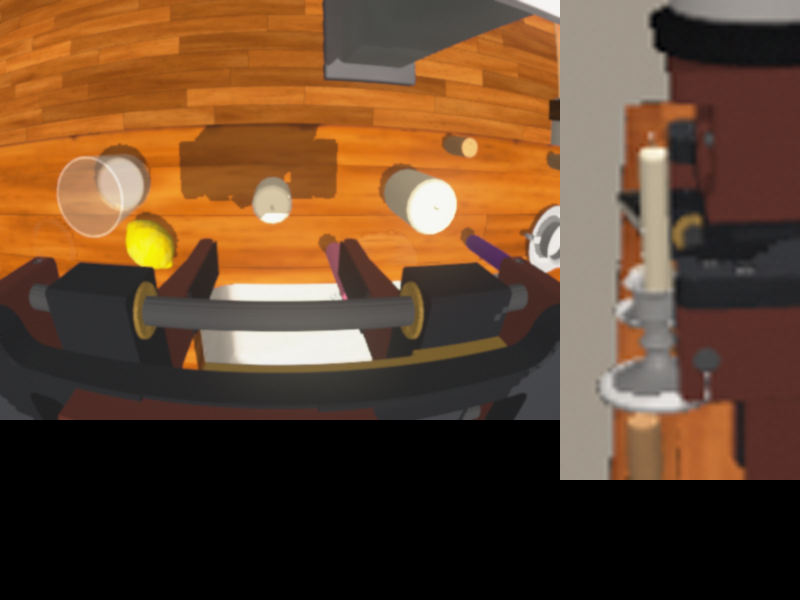

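The slim candle stands in the socket. The votive's top is at (271.8,204.7), giving (0.428,-0.356). This agrees with both earlier estimates, so I'll descend and grip.

Call:
send_rows(commands="-0.0015 -0.004 0.035 0 0.5; 0 0 0.04 0 0.5; 0 0 0.04 0 0.5; 0 0 0.03 0 0.5; 0 0 0.018 0 0.5")

```text
clock: 15.95
position: [0.4284, -0.3539, 0.0318]
orientation: [-0.001, 1.0, 0.001, -0.001]
force: [0.0, 0.0, -0.2]
gripper_width: 0.751
```

Call:
send_rows(commands="0 0 0 0 0.5; 0 0 0 0 0.5; 0 0 0 0 0; 0 0 0 0 -1; 0 0 0 0 -1", grip_force=8)

```text
clock: 16.45
position: [0.4293, -0.3569, 0.0348]
orientation: [-0.0, 1.0, -0.0, 0.001]
force: [-0.1, 0.5, -0.6]
gripper_width: 0.513
```

Call:
send_rows(commands="0 0 0 0 -1; 0 0 0 0 -1; 0 0 0 0 -1; 0 0 0 0 -1")

```text
clock: 16.85
position: [0.429, -0.357, 0.0343]
orientation: [-0.0, 1.0, -0.0, 0.0]
force: [0.5, -0.4, 7.0]
gripper_width: 0.427
```

Call:
send_rows(commands="0 0 -0.01 0 -1; 0 0 -0.03 0 -1; 0 0 -0.048 0 -1; 0 0 -0.048 0 -1; 0 0 -0.045 0 -1", grip_force=12)

```text
clock: 17.35
position: [0.4279, -0.3566, 0.217]
orientation: [0.0, 1.0, -0.0, -0.0]
force: [0.6, -0.1, -0.7]
gripper_width: 0.427
```

Call:
send_rows(commands="0 0.03 0 0 -1; -0.006 0.045 0 0 -1; -0.006 0.045 0 0 -1; -0.006 0.045 0 0 -1; -0.006 0.045 0 0 -1")

```text
clock: 17.85
position: [0.452, -0.145, 0.2151]
orientation: [0.0, 1.0, 0.0, -0.0]
force: [1.7, -0.7, -0.8]
gripper_width: 0.429
```

Call:
send_rows(commands="-0.006 0.045 0 0 -1; -0.006 0.045 0 0 -1; -0.006 0.045 0 0 -1; -0.006 0.04 0 0 -1; -0.006 0.025 0 0 -1")

```text
clock: 18.35
position: [0.482, 0.0566, 0.215]
orientation: [-0.002, 1.0, 0.0, -0.0]
force: [-0.2, -1.1, -0.9]
gripper_width: 0.428
```

Call:
send_rows(commands="0 0.01 0 0 -1; 0 0 0 0 -1; 0 0 0 0 -1; 0 0 0 0 -1")

```text
clock: 18.75
position: [0.4823, 0.0613, 0.2148]
orientation: [0.001, 1.0, -0.0, -0.0]
force: [-0.3, 0.6, -0.4]
gripper_width: 0.429
```

```bash
python3 - <<'E'
from h import *
s=telemetry.get_state();print(s['position'],s['force'],s['gripper_width'])
W=cap('wrist');S=cap('side')
c=np.zeros((600,800,3),np.uint8); c[:480,:480]=cv2.resize(W['image'][130:250,220:340],None,fx=4,fy=4,interpolation=cv2.INTER_CUBIC)
c[:480,480:800]=cv2.resize(S['image'][150:270,250:330],None,fx=4,fy=4,interpolation=cv2.INTER_CUBIC)
cv2.imwrite('pics/c9.png',c[:,:,::-1])
p=s['position'];print('foot exp',proj(W,'wrist',p-[0,0,.034]),proj(S,'side',p-[0,0,.034]),'cup',proj(W,'wrist',(.486,.064,.035)),proj(S,'side',(.486,.064,.035)))
E
```

```text
[0.48225288 0.06131018 0.21484364] [-0.29309691  0.59672684 -0.42808644] 0.42892478549753166
foot exp [275.82799632 238.17340681] [300.99025106 174.90940455] cup [279.31467815 196.10710579] [302.03748008 227.4326057 ]
```

View pics/c9.png

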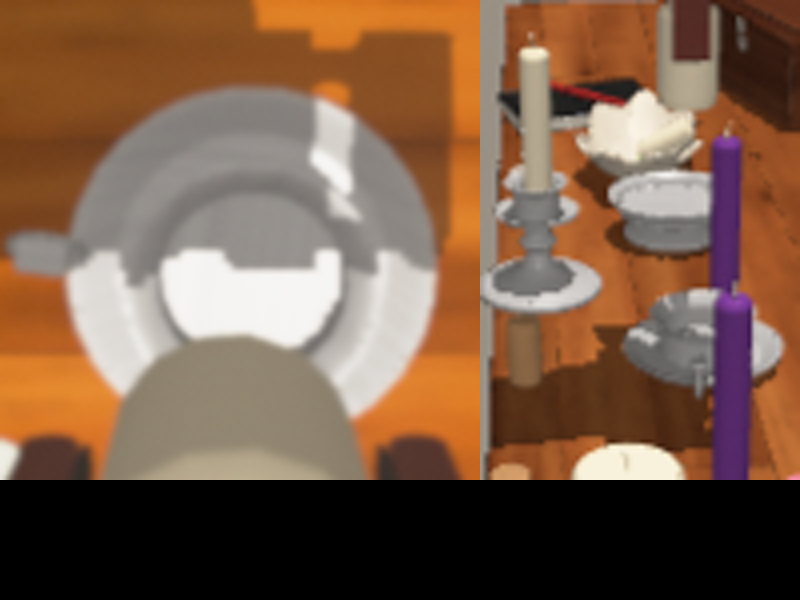

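The saucer spans columns 287 to 379 of the crop's frame centre, so its centre is at about u=283. The cup floor centre is also at u=282.8 and the votive's foot at u=280. The side picture shows the saucer centred at about (305.9,234.5).

```bash
python3 - <<'E'
from h import *
W=cap('wrist');S=cap('side');T=cap('top');s=telemetry.get_state();print(s['position'])
pl=lambda u,v,z:plane(W,'wrist',220+u/4,130+v/4,z).round(4)
for z in (.006,.012): print('saucer L,R,near',pl(68,255,z),pl(436,255,z),pl(252,85,z))
print('floor L,R,near',pl(160,270,.012),pl(342,270,.012),pl(251,190,.012))
print('foot L,R',pl(120,420,.181),pl(358,420,.181),'near edge',pl(242,335,.181))
ps=lambda u,v,z:plane(S,'side',250+(u-480)/4,150+v/4,z).round(4)
print('side saucer L,R',ps(623,340,.008),ps(784,340,.008),'near',ps(700,384,.008),'foot',ps(689,98,.181), 'rim L R', ps(651,320,.035))
E
```

```text
[0.48250318 0.06261122 0.2148676 ]
saucer L,R,near [0.4893 0.0151 0.006 ] [0.4896 0.123  0.006 ] [0.4401 0.069  0.006 ]
saucer L,R,near [0.4881 0.0159 0.012 ] [0.4884 0.1221 0.012 ] [0.4396 0.0689 0.012 ]
floor L,R,near [0.4927 0.0424 0.012 ] [0.4928 0.0948 0.012 ] [0.4695 0.0686 0.012 ]
foot L,R [0.4802 0.0453 0.181 ] [0.4803 0.0834 0.181 ] near edge [0.4662 0.0648 0.181 ]
side saucer L,R [0.4434 0.077  0.008 ] [0.5512 0.068  0.008 ] near [0.4882 0.0105 0.008 ] foot [0.4857 0.0639 0.181 ] rim L R [0.4603 0.0505 0.035 ]
```

Call:
send_rows(commands="-0.011 0.0043 0.02 0 -1; 0 0 0.035 0 -1; 0 0 0.035 0 -1; 0 0 0.025 0 -1; 0 0 0 0 -1")

```text
clock: 19.5
position: [0.4911, 0.0669, 0.0971]
orientation: [0.0, 1.0, -0.001, -0.003]
force: [-0.0, -0.2, -0.7]
gripper_width: 0.43
```

```bash
python3 - <<'E'
from h import *
s=telemetry.get_state();print(s['position'],s['force'],s['gripper_width'])
W=cap('wrist');S=cap('side')
c=np.zeros((600,800,3),np.uint8); c[:480,:480]=cv2.resize(W['image'][130:250,220:340],None,fx=4,fy=4,interpolation=cv2.INTER_CUBIC)
c[:480,480:800]=cv2.resize(S['image'][150:270,250:330],None,fx=4,fy=4,interpolation=cv2.INTER_CUBIC)
cv2.imwrite('pics/c10.png',c[:,:,::-1])
E
```

```text
[0.49113488 0.06686742 0.09708421] [-0.01208556 -0.20211834 -0.68199502] 0.42969633153315917
```

View pics/c10.png

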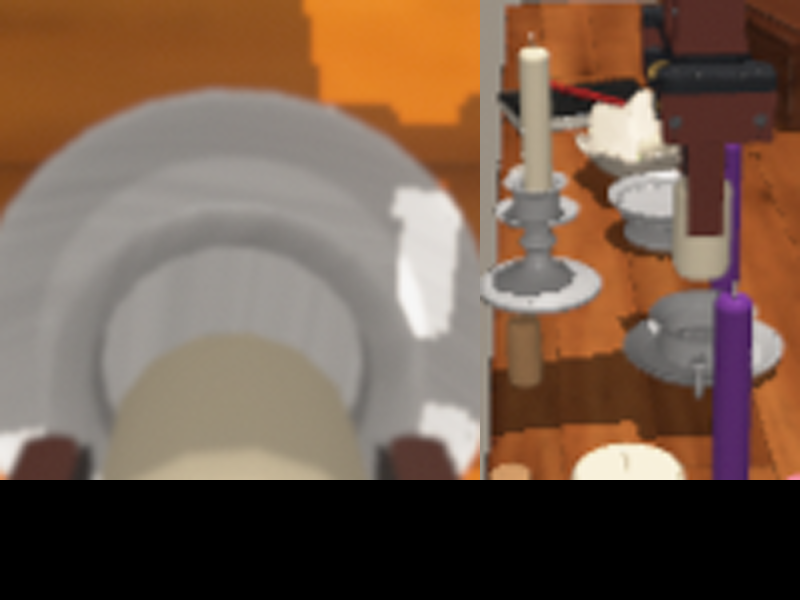

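The votive is centred over the cup to within a pixel or so. Lowering now.

Call:
send_rows(commands="0 0 0.015 0 -1; 0 0 0.013 0 -1; 0 0 0.01 0 -1; 0 0 0.006 0 -1; 0 0 0.003 0 -1")

```text
clock: 20.1
position: [0.4934, 0.0676, 0.0525]
orientation: [-0.0, 1.0, -0.0, -0.0]
force: [-0.6, 0.0, -0.7]
gripper_width: 0.429
```

Call:
send_rows(commands="0 0 0.003 0 -1; 0 0 0.002 0 -1; 0 0 0.001 0 -1; 0 0 0 0 -1; 0 0 0 0 -1")

```text
clock: 20.6
position: [0.4936, 0.0677, 0.047]
orientation: [-0.0, 1.0, 0.0, 0.0]
force: [0.6, 0.0, -0.3]
gripper_width: 0.43
```

Call:
send_rows(commands="0 0 0.001 0 -1; 0 0 0 0 -1; 0 0 0.001 0 -1; 0 0 0 0 -1")

```text
clock: 21.0
position: [0.4941, 0.0676, 0.0459]
orientation: [0.0, 1.0, 0.0, 0.001]
force: [-3.7, -0.2, 13.1]
gripper_width: 0.435
```

It met the floor at TCP z 0.046 with 13 N, as expected. Now to release it and go to the pillar.

Call:
send_rows(commands="0 0 -0.001 0 -1; 0 0 0 0 0.1; 0 0 0 0 0.3; 0 0 0 0 0.3; 0 0 0 0 0.3")

```text
clock: 21.5
position: [0.4934, 0.0677, 0.0457]
orientation: [-0.0, 1.0, -0.0, -0.0]
force: [0.4, 0.4, -0.5]
gripper_width: 0.645
```

Call:
send_rows(commands="0 0 -0.02 0 0.3; 0 0 -0.035 0 0.3; 0 0 -0.045 0 0.3; 0 0 -0.045 0 0.3; 0 0 -0.03 0 0.3")

```text
clock: 22.0
position: [0.4943, 0.0676, 0.2238]
orientation: [0.0, 1.0, 0.001, 0.001]
force: [0.7, -0.2, -0.5]
gripper_width: 0.653
```

Call:
send_rows(commands="0.013 -0.045 0 0 0.8; 0.013 -0.048 0 0 0.8; 0.013 -0.048 0 0 0.8; 0.013 -0.048 0 0 0.8; 0.013 -0.048 0 0 0.8")

```text
clock: 22.5
position: [0.4277, -0.171, 0.221]
orientation: [-0.0, 1.0, 0.0, 0.0]
force: [1.1, 0.1, -0.5]
gripper_width: 0.897
```

Call:
send_rows(commands="0.003 -0.031 0 0 0.8; 0 0 0 0 0.8; 0 0 0 0 0.8; 0 0 0 0 0.8")

```text
clock: 22.9
position: [0.4258, -0.1991, 0.2206]
orientation: [-0.001, 1.0, 0.0, -0.0]
force: [0.6, -0.7, -0.0]
gripper_width: 0.902
```

```bash
python3 - <<'E'
from h import *
W=cap('wrist');s=telemetry.get_state();print(s['position'],s['force'],s['gripper_width'])
im=cv2.cvtColor(W['image'],cv2.COLOR_RGB2HSV)
u,v=proj(W,'wrist',(.4255,-.2005,.08)).astype(int);print(u,v)
h=im[v-50:v+50,u-50:u+50]
for t in (110,170,190,205,215,230):
    mk=((h[...,1]<110)&(h[...,2]>t)).astype(np.uint8);c=max(cv2.findContours(mk,0,1)[0],key=cv2.contourArea).reshape(-1,2)+[u-50,v-50]
    b=c[c[:,1]>c[:,1].max()-22];print(t,c.min(0),c.max(0),plane(W,'wrist',(c[:,0].min()+c[:,0].max())/2,(c.min(0)[1]+c.max(0)[1])/2,.08),'far edge',plane(W,'wrist',u,c[:,1].max(),.08))
S=cap('side',"s9.png");T=cap('top','t9.png')
E
```

```text
[ 0.42592624 -0.19894312  0.2206226 ] [-0.25917337  0.63573328  0.32506025] 0.9030128897684084
274 200
110 [246 164] [302 228] [ 0.42105316 -0.20143431  0.08      ] far edge [ 0.45301019 -0.20149678  0.08      ]
170 [246 173] [302 228] [ 0.42545142 -0.20144141  0.08      ] far edge [ 0.45301019 -0.20149678  0.08      ]
190 [248 175] [302 228] [ 0.42643165 -0.20048659  0.08      ] far edge [ 0.45301019 -0.20149678  0.08      ]
205 [251 178] [302 228] [ 0.42790445 -0.19905183  0.08      ] far edge [ 0.45301019 -0.20149678  0.08      ]
215 [253 210] [300 228] [ 0.44384464 -0.19905153  0.08      ] far edge [ 0.45301019 -0.20149678  0.08      ]
230 [260 210] [299 227] [ 0.44333685 -0.19614317  0.08      ] far edge [ 0.45198441 -0.2014944   0.08      ]
```

Call:
send_rows(commands="0 -0.003 0.035 0 0.8; 0 0 0.045 0 0.8; 0 0 0.045 0 0.8; 0 0 0.03 0 0.8; 0 0 0.015 0 0.8")

```text
clock: 23.55
position: [0.4243, -0.2019, 0.0482]
orientation: [-0.001, 1.0, 0.001, -0.002]
force: [0.5, 0.1, -0.4]
gripper_width: 0.9
```

Call:
send_rows(commands="0 0 0.005 0 0.8; 0 0 0 0 0.8; 0 0 0 0 0.4; 0 0 0 0 0.1; 0 0 0 0 -1", grip_force=10)

```text
clock: 24.05
position: [0.4263, -0.2034, 0.0467]
orientation: [-0.0, 1.0, -0.0, 0.001]
force: [-0.1, 0.5, 0.3]
gripper_width: 0.668
```

Call:
send_rows(commands="0 0 0 0 -1; 0 0 0 0 -1; 0 0 0 0 -1; 0 0 0 0 -1")

```text
clock: 24.45
position: [0.4263, -0.2033, 0.0465]
orientation: [-0.0, 1.0, 0.0, 0.001]
force: [-1.2, 1.9, 7.2]
gripper_width: 0.639
```

Call:
send_rows(commands="0 0 -0.01 0 -1; 0 0 -0.03 0 -1; 0 0 -0.048 0 -1; 0 0 -0.048 0 -1; 0 0 -0.045 0 -1", grip_force=18)

```text
clock: 24.95
position: [0.4247, -0.2036, 0.229]
orientation: [0.0, 1.0, -0.0, -0.0]
force: [1.0, 0.6, -2.1]
gripper_width: 0.635
```

Call:
send_rows(commands="0 0.03 0 0 -1; -0.014 0.045 0 0 -1; -0.014 0.045 0 0 -1; -0.014 0.045 0 0 -1; -0.014 0.045 0 0 -1")

```text
clock: 25.45
position: [0.4812, 0.0081, 0.2273]
orientation: [0.0, 1.0, 0.0, 0.0]
force: [1.1, -0.4, -2.0]
gripper_width: 0.633
```

Call:
send_rows(commands="-0.009 0.045 0 0 -1; 0 0.048 0 0 -1; 0 0.048 0 0 -1; 0 0.048 0 0 -1; 0 0.045 0 0 -1")

```text
clock: 25.95
position: [0.4897, 0.2423, 0.2271]
orientation: [-0.0, 1.0, -0.0, -0.0]
force: [0.3, -0.5, -2.4]
gripper_width: 0.634
```

Call:
send_rows(commands="0 0.03 0 0 -1; 0 0.015 0 0 -1; 0 0 0 0 -1; 0 0 0 0 -1; 0 0 0 0 -1")

```text
clock: 26.45
position: [0.491, 0.2829, 0.2269]
orientation: [0.002, 1.0, -0.001, -0.0]
force: [0.7, -0.8, -2.5]
gripper_width: 0.637
```

```bash
python3 - <<'E'
from h import *
s=telemetry.get_state();print(s['position'],s['force'],s['gripper_width'])
W=cap('wrist');S=cap('side')
c=np.zeros((600,800,3),np.uint8); c[:480,:480]=cv2.resize(W['image'][130:250,220:340],None,fx=4,fy=4,interpolation=cv2.INTER_CUBIC)
c[:480,480:800]=cv2.resize(S['image'][140:260,250:330],None,fx=4,fy=4,interpolation=cv2.INTER_CUBIC)
cv2.imwrite('pics/c11.png',c[:,:,::-1])
p=s['position'];print('foot exp',proj(W,'wrist',p-[0,0,.0465]),proj(S,'side',p-[0,0,.0465]))
E
```

```text
[0.49099557 0.28290553 0.22690816] [ 0.71871847 -0.79387703 -2.50565555] 0.6372354877908233
foot exp [275.99181788 231.98871572] [296.59687297 153.00400857]
```

View pics/c11.png

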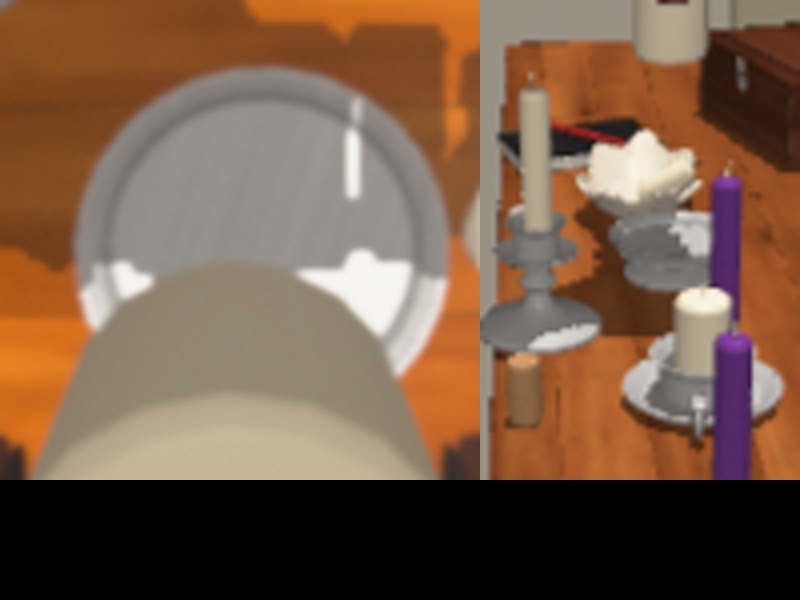

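The votive stands in the cup. In the wrist crop the plate's rim spans columns 76 to 449, centred at 262.5, with its near edge at row 66. The pillar's near foot edge is at (238,262).

```bash
python3 - <<'E'
from h import *
W=cap('wrist');S=cap('side');s=telemetry.get_state();print(s['position'])
pl=lambda u,v,z:plane(W,'wrist',220+u/4,130+v/4,z).round(4)
print('rim L,R,near',pl(76,240,.034),pl(449,240,.034),pl(262,66,.034))
print('floor L,R,near',pl(110,250,.025),pl(415,250,.025),pl(262,98,.025))
zf=s['position'][2]-.0465
print('foot near',pl(238,262,zf),pl(238,262,zf+.008),'L,R mid',pl(95,340,zf+.01),pl(385,340,zf+.01))
T0=cv2.imread('pics/top0.png');T=cap('top')
print('top rim L,R,T,B',[plane(T,'top',110+a/4,180+b/4,.034).round(4) for a,b in ((256,108),(392,108),(324,40),(324,177))])
h=cv2.cvtColor(S['image'],cv2.COLOR_RGB2HSV);r=h[140:158,280:310];print(((r[...,1]<90)&(r[...,2]>150)).astype(int)[::3].tolist())
E
```

```text
[0.49079249 0.28442175 0.22700724]
rim L,R,near [0.4904 0.2413 0.034 ] [0.4906 0.3458 0.034 ] [0.4423 0.2932 0.034 ]
floor L,R,near [0.4951 0.2499 0.025 ] [0.4953 0.3375 0.025 ] [0.4518 0.2934 0.025 ]
foot near [0.4657 0.286  0.1805] [0.464  0.286  0.1885] L,R mid [0.4762 0.2632 0.1905] [0.4764 0.3094 0.1905]
top rim L,R,T,B [array([0.4929, 0.3427, 0.034 ]), array([0.4904, 0.2349, 0.034 ]), array([0.5458, 0.288 , 0.034 ]), array([0.4369, 0.2896, 0.034 ])]
[[1, 1, 1, 1, 1, 1, 1, 1, 0, 0, 1, 1, 1, 1, 0, 0, 0, 0, 0, 0, 0, 0, 1, 1, 1, 1, 0, 0, 1, 1], [1, 1, 1, 1, 1, 1, 1, 1, 0, 0, 1, 1, 1, 1, 1, 1, 1, 1, 1, 1, 1, 1, 1, 1, 1, 1, 0, 0, 1, 1], [1, 1, 1, 1, 1, 1, 1, 1, 0, 0, 1, 1, 1, 1, 1, 1, 1, 1, 1, 1, 1, 1, 1, 1, 1, 1, 0, 0, 1, 1], [1, 1, 1, 1, 1, 1, 1, 1, 0, 0, 1, 1, 1, 1, 1, 1, 1, 1, 1, 1, 1, 1, 1, 1, 1, 0, 0, 0, 0, 0], [0, 0, 0, 0, 0, 0, 0, 0, 0, 0, 1, 1, 1, 1, 1, 1, 1, 1, 1, 1, 1, 1, 1, 1, 1, 0, 0, 0, 0, 0], [0, 0, 0, 0, 0, 0, 0, 0, 0, 0, 0, 0, 0, 0, 0, 0, 0, 0, 0, 0, 0, 0, 0, 0, 0, 0, 0, 0, 0, 0]]
```

Call:
send_rows(commands="-0.0025 0.007 0.02 0 -1; 0 0 0.04 0 -1; 0 0 0.04 0 -1; 0 0 0.025 0 -1; 0 0 0.01 0 -1")

```text
clock: 27.2
position: [0.4916, 0.2914, 0.0893]
orientation: [0.0, 1.0, -0.001, -0.002]
force: [0.4, -1.2, -2.1]
gripper_width: 0.635
```

Call:
send_rows(commands="0 0 0.008 0 -1; 0 0 0.004 0 -1; 0 0 0.003 0 -1; 0 0 0 0 -1; 0 0 0 0 -1")

```text
clock: 27.7
position: [0.4934, 0.293, 0.0776]
orientation: [-0.0, 1.0, 0.0, 0.001]
force: [-0.6, 0.5, -1.9]
gripper_width: 0.638
```

```bash
python3 - <<'E'
from h import *
s=telemetry.get_state();print(s['position'],s['force'])
W=cap('wrist','w11.png');h=cv2.cvtColor(W['image'],cv2.COLOR_RGB2HSV)
# plate extents along rows near plate & pillar edges
for v in (190,200,210,220,230,240): print(v,''.join('p' if 12<a[0]<40 and 40<a[1]<130 else 'g' if a[1]<40 else '.' for a in h[v,200:360:2]))
p=s['position'];print([proj(W,'wrist',q).round(0) for q in ((p[0],p[1]+.0025,.034),(p[0]-.028,p[1]+.0025,.034),(p[0]-.053,p[1]+.0025,.034))])
E
```

```text
[0.49343928 0.29296511 0.07760095] [-0.59779078  0.51453912 -1.93709679]
190 ......gggggggggggggggggggggggggggggggggggggggggggggggggggggggggggggggg..........
200 ...gggggggggggggggggggggggggggpppppppppppppppppppgggggggggggggggggggggggg.......
210 .gggggggggggggggggggggg.ppppppppppppppppppppppppppppppppggggggggggggggggggg.....
220 ggggggggggggggggggggpppppppppppppppppppppppppppppppppppppppggggggggggggggggg....
230 ggggggggggggggggggpppppppppppppppppppppppppppppppppppppppppppggggggggggggggg....
240 ggggg......gggggpppppppppppppppppppppppppppppppppppppppppppppppggggg......gg....
[array([280., 233.]), array([280., 192.]), array([280., 153.])]
```

The pillar is centred on the plate within about 1 mm. Lowering onto the floor.

Call:
send_rows(commands="0 0 0.003 0 -1; 0 0 0.002 0 -1; 0 0 0 0 -1; 0 0 0 0 -1")

```text
clock: 28.15
position: [0.4929, 0.2926, 0.0717]
orientation: [-0.0, 1.0, -0.0, -0.0]
force: [-0.7, 0.4, -2.0]
gripper_width: 0.636
```

Call:
send_rows(commands="0 0 0.001 0 -1; 0 0 0 0 -1; 0 0 0 0 -1")

```text
clock: 28.45
position: [0.493, 0.2926, 0.0716]
orientation: [-0.0, 1.0, 0.0, -0.0]
force: [-2.8, -1.8, 5.4]
gripper_width: 0.636
```

Contact at z 0.0716, as expected. Now to release, lift straight up and check.

Call:
send_rows(commands="0 0 0 0 -1; 0 0 0 0 0.4; 0 0 0 0 0.55; 0 0 0 0 0.55; 0 0 0 0 0.55")

```text
clock: 28.95
position: [0.493, 0.2927, 0.0708]
orientation: [-0.0, 1.0, 0.0, 0.0]
force: [0.1, -1.0, 0.1]
gripper_width: 0.774
```

Call:
send_rows(commands="0 0 -0.02 0 0.55; 0 0 -0.04 0 0.55; 0 0 -0.045 0 0.55; 0 0 -0.045 0 0.55; 0 0 -0.03 0 0.55")

```text
clock: 29.45
position: [0.4939, 0.293, 0.2542]
orientation: [0.0, 1.0, 0.001, 0.001]
force: [0.6, 0.3, 0.3]
gripper_width: 0.778
```

Call:
send_rows(commands="0.02 0.04 -0.02 0 0.55; 0.03 0.045 0 0 0.55; 0.03 0.045 0 0 0.55; 0.03 0.045 0 0 0.55; 0 0.045 0 0 0.55")

```text
clock: 29.95
position: [0.3854, 0.5048, 0.2712]
orientation: [-0.002, 1.0, 0.0, -0.001]
force: [0.4, 0.8, 0.5]
gripper_width: 0.777
```

Call:
send_rows(commands="0 0.04 0 0 0.55; 0 0 0 0 0.55; 0 0 0 0 0.55; 0 0 0 0 0.55; 0 0 0 0 0.55")

```text
clock: 30.45
position: [0.3907, 0.5408, 0.2712]
orientation: [0.001, 1.0, -0.0, 0.0]
force: [-0.3, 0.6, 0.2]
gripper_width: 0.78
```

```bash
python3 - <<'E'
from h import *
s=telemetry.get_state();print(s['clock'],s['position'],s['force'])
S=cap('side');T=cap('top')
c=np.zeros((600,800,3),np.uint8); c[:600,:400]=cv2.resize(S['image'][140:290,240:340],None,fx=4,fy=4,interpolation=cv2.INTER_CUBIC)
c[:200,400:800]=cv2.resize(T['image'][175:260,115:285],(400,200),interpolation=cv2.INTER_CUBIC)
c[205:405,400:800]=cv2.resize(cv2.imread('pics/top0.png')[175:260,115:285,::-1],(400,200),interpolation=cv2.INTER_CUBIC)
cv2.imwrite('pics/c12.png',c[:,:,::-1])
E
```

```text
30.45 [0.39070579 0.54083085 0.27116689] [-0.30669843  0.56868748  0.15806611]
```

View pics/c12.png

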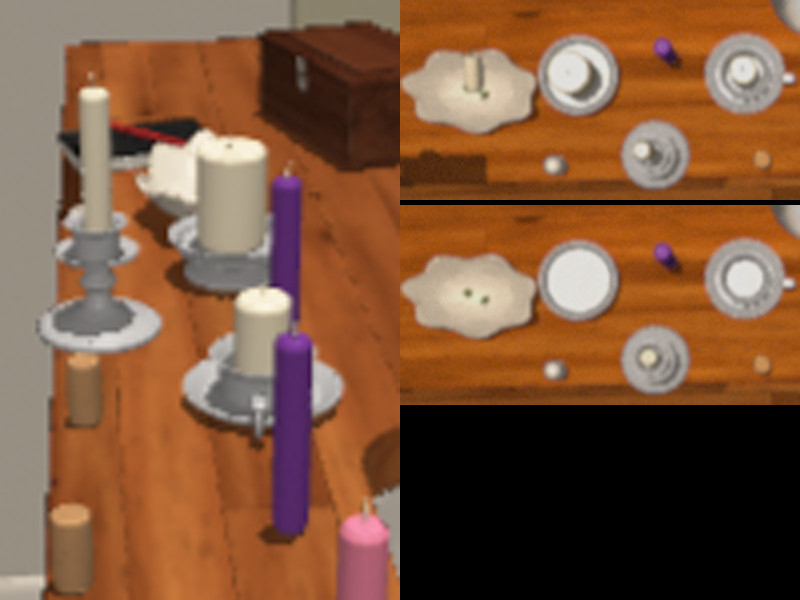

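The three new candles stand upright in their holders and the stub lies within the dish. The holders, dish, corks and look-alikes are unmoved compared with the first picture. Handing in.

```bash
python3 -c "
from rig import robot
print(robot.close_job())"
```

```text
the job is handed in; nothing more can be done
None
```

The stub is out of the candlestick and in the china dish. The slim candle, votive and pillar stand in their own holders, all let go, with the arm withdrawn. The job was handed in after about 30 s on the robot's clock; no verdict was reported.

- **Seating:** each new candle met its holder's floor within about 1 mm of the expected height. The highest push I read was 13 N.
- **Last pictures:** the side and top views show the three new candles upright. The holders, dish, corks and the coloured candles in view are where they were at the start.
- **Stub:** it was let go a few millimetres above the dish floor and tipped over. It now lies toward the rim but inside the dish, which the task allows.
- **Disagreements:** the cameras differed by 2–4 mm on most positions, and the first top-view guess for the cup holder was about 8 mm off. I lined up each candle against its holder in the same picture to cancel this.

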